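# Stand the cordial bottle in the caddy and snap its cap on

### The arm

A 7-joint arm with a two-finger parallel gripper is mounted at the origin on a cart in front of the work surface, level with it; the furniture and walls round the work are solid. World frame = base frame: x ahead of the robot, y to its left, z up, the work surface at z = 0. Lengths are in m, angles in rad, forces in N, time in s.
With the tool pointing down it reaches from about 0.4 to 0.85 m from the base axis. Payload 6.9 kg.
Tool frame: the origin (TCP) lies midway between the tips of the shut fingers; the grasp point (between the pads) lies 19 mm behind it (robot.tcp_to_grasp is the distance from the TCP to the grasp point, in m); z points along the fingers, y is the line along which they close (so a half turn about z gives the same grasp; the last joint's range is limited). The gripper opens to 85 mm and grips with 20 to 120 N. Pads are 22 mm wide; open, the fingers measure 114 mm over their backs; the gripper's body (76 mm by 85 mm) begins 54 mm behind the grasp point. The pads swing forward as they close: fully open they stand 13 mm farther back than shut.
Start: joints at [1.423, 0.507, -0.238, 1.5, 0.126, 1.149, -0.155], TCP at [0.157, -0.605, 0.231] pointing down, gripper open.
Joint ranges: [-3.08, 3.08], [-0.24, 2.05], [-1.43, 1.35], [0, 2.5], [-1.52, 4.66], [0.17, 1.96], [-2.89, 2.89]. Speed limits (rad/s): [2.39, 2.39, 3.14, 3.14, 3.14, 3.14, 3.14].

### API

Orientations are given as a 3x3 rotation matrix whose columns are the frame's x, y, z axes.
In Python, from bench import robot, viewer, ticket gives the robot as it stands (robot), with the cameras (viewer) and the job (ticket).
- The arm moves only by the shell command python3 nudge.py [FORCE], which reads ROWS from standard input. ROWS is a JSON object with one list for each field, all of the same length, 1 to 12, a row being the entries at one place: dx, dy, dz (the shift in shares of the most that a row can go, 1 being 50 mm), rz (a turn about the tool's z in a scale on which 1.0 is 60 degrees), finger_gap (the finger opening in m); each row shifts and turns the commanded pose from where the row before left it, along the tool's axes as they then stand; what a row does not reach is not made up. A row lasts 1/10 s, in which the tool goes at most 0.05 m and 0.15 rad, less where a joint would pass 70% of its speed; a pose out of reach is approached as far as the arm can. The fingers move at their own pace and stop on an object; FORCE is the grip in N (left out, the last holds). Time passes only in rows, so rows that do not move let the fingers close. It prints the time, the measured TCP pose, the force, the opening and the grip force at its end. A shift or turn number past 1, either way, is cut back to 1. Input that does not fit is refused with a message, and nothing moves.
- robot.observe(): the state, without advancing time (a new reading comes with each control period).
- viewer.grab_frame(name): name is "scene" or "top" or "wrist"; returns a dict with "img" (420x560x3 uint8, red, green, blue), "fx", "fy", "cx", "cy" (pixels), "dist" ([k1, k2, p1, p2, k3] as OpenCV has them; the pictures are not rectified), "extrinsics" (4x4, takes a point from camera to world coordinates). Camera axes: x right, y up, looking along -z (the intrinsics and any distortion apply to the point x, -y, -z); pixel columns grow to the right and rows downward; lengths in m; the calibration is good to about 2 mm. A picture is of the moment at which its call begins. There is no depth.
- ticket.finish_job(): hands the job in; it is judged then, once.
The state is a dict: "time_s": time; "joint_positions": joint angles; "joint_velocities": joint speeds; "effort": joint torques, N m; "tcp_pos": TCP position; "tool_rot": TCP orientation; "contact_force": force on the tool from outside, world axes, zero at the start; "torque": the same for the moment, N m; "gripper_width": finger opening in m; "grip_force": force on a finger pad.
Only numpy, scipy, OpenCV 4.12 (cv2) and the standard library are available. Lean on these libraries where they do the work, as an engineer would, in place of code of your own. Each camera call takes 0.05 s, during which the arm holds its last target. There are 200 camera calls.

### The job

Stand the amber bottle upright on the green pad in the empty cell of the wooden caddy and let go of it. Then take the orange cap and press it straight down onto the bottle's white stud until it clicks fully home against the collar, keep pressing firmly, about 10 newtons, after the click, and finish like that, with the fingers still on the cap and still pushing it down. Leave the two jars, the jigger and the timer where they are.

Things in the scene. Friction and masses are not known exactly. Their poses are not given: they have to be found in the camera images.
- bottle: loose upright amber bottle with paper label, about 0.25 kg. Origin: centre of its underside, z up. Round body 52 mm across up to 80 mm, shoulder to 90 mm, white collar 40 mm across from 90 to 94 mm, white stud to 112 mm (total height). Grip the body about 75 mm up: the caddy walls end at 42 mm, and the top needs 37 mm of room between the fingers above the grip
- bottle_stud (a point): on the bottle's axis, on the top of the collar, 94 mm above the underside, where the rim of the seated cap comes to rest. The stud rises 18 mm from here: neck 18 mm across, a bead 24 mm across at 10 mm, tapering to 16 mm at its top
- cap: loose orange ribbed snap cap, round, 36 mm across, 36 mm high, about 50 g, standing open side down. Origin: centre of its open underside (the rim), z up to the closed top. Bore 28 mm across, 21 mm deep, with four sprung catches inside. It can be gripped by its sides, fingertips about 4 mm above the rim (grip 40 N so that it does not slip), or pushed from on top
- cap_catches (a point): centre of the ring of catches, on the cap's axis 5 mm above its rim; they leave 20 mm free. They meet the stud when the rim is about 9 mm above the collar; from there the resistance climbs to a peak of about 8 N with the rim about 7 mm above the collar, then vanishes as they snap under the bead (the click; they even draw the cap down by 3 N), and builds up again when the rim meets the collar
- caddy: fixed wooden caddy 70 mm (its x) by 200 mm (its y), 42 mm high, three cells in a row along its y. Origin at the centre of its underside. Walls and dividers 5 mm, floor 5 mm thick, cells 60 x 60 mm inside, cell centres 65 mm apart. Fingers that close along its x axis (across the row) keep clear of the jars in the other cells
- pad: fixed round green pad, 48 mm across and 2 mm thick, on the floor in the middle of the one empty cell. Origin at the centre of its underside, 5 mm above the worktop
- jar_yellow: bystander: spice jar with a yellow lid, 42 mm across, 106 mm high, in a caddy cell; origin at the centre of its underside
- jar_black: bystander: spice jar with a black lid, 40 mm across, 105 mm high, in a caddy cell; origin at the centre of its underside
- jigger: bystander: steel jigger 45 mm across, 80 mm high, standing on the worktop; origin at the centre of its underside
- timer: bystander: white kitchen timer with a black dial, 71 mm across, 38 mm high, on the worktop; origin at the centre of its underside

How it is judged:
On the way, in this order (a step that is already met when the one before it is completed fails the run):
1. the bottle stands upright on the pad in the empty cell, released (horizontal distance between bottle and pad below 0.01 m and z of bottle in the frame of pad below 0.006 m and angle between bottle's own z axis and vertical below 0.1 rad and contact force between the fingers and bottle below 0.5 N), for 0.2 s.
2. the cap is snapped home against the collar and kept pressed after the click (z of cap in the frame of bottle between 0.09 and 0.0955 m and horizontal distance between cap and bottle_stud below 0.005 m and angle between the z axis of cap and the z axis of bottle, either way round below 0.12 rad and contact force between cap and bottle above 4 N and contact force between the fingers and cap above 2 N), for 0.5 s.
At the end, for the whole second after the job is handed in: Bottle upright (0.1 rad) on the pad, within 10 mm of its centre; cap snapped on: rim within 1.5 mm of the collar, 5 mm of the axis, 0.12 rad of square; fingers still on the cap (over 2 N) and the cap still pressed onto the bottle with over 4 N (all of step 2 and horizontal distance between bottle and pad below 0.01 m and z of bottle in the frame of pad below 0.006 m and angle between bottle's own z axis and vertical below 0.1 rad); the arm keeps its last pose, push and grip.
It fails at once if the yellow-lidded jar is moved by more than 20 mm (distance of jar_yellow from where it was at the start of the episode above 0.02 m).
It fails at once if the black-lidded jar is moved by more than 20 mm (distance of jar_black from where it was at the start of the episode above 0.02 m).
It fails at once if the jigger is moved by more than 15 mm (distance of jigger from where it was at the start of the episode above 0.015 m).
It fails at once if the timer is moved by more than 15 mm (distance of timer from where it was at the start of the episode above 0.015 m).
It fails at once if the bottle is knocked over (angle between bottle's own z axis and vertical above 0.6 rad).
It also fails if it takes over 61 s, if anything falls off the work surface, if the arm or the gripper's body presses on something with over 40 N, if the wrist force passes 120 N, or if a joint passes its speed limit or range.

## Working session

There is one attempt and no reset: what is moved stays moved. The work goes in short steps, Python scripts to look and compute and a shell command to move; the robot and the scene stay as the last step left them, time stands still between calls to the robot, and variables do not carry over. Pictures are saved under pics/ and viewed, at most 10 in all, crops included, and the job is handed in when it is done.

```bash
ls; mkdir -p pics; cat > h.py <<'E'
import numpy as np, cv2, pickle
from bench import robot, viewer, ticket
def snap(n,tag):
    f=viewer.grab_frame(n); cv2.imwrite(f'pics/{tag}.png',f['img'][:,:,::-1]); pickle.dump(f,open(f'pics/{tag}.pkl','wb')); return f
def load(tag): return pickle.load(open(f'pics/{tag}.pkl','rb'))
def K(f): return np.array([[f['fx'],0,f['cx']],[0,f['fy'],f['cy']],[0,0,1.]])
def ray(f,u,v):
    p=cv2.undistortPoints(np.array([[[u,v]]],float),K(f),np.array(f['dist'],float))[0,0]
    E=np.array(f['extrinsics']); d=E[:3,:3]@np.array([p[0],-p[1],-1.]); return E[:3,3],d/np.linalg.norm(d)
def plane(f,u,v,z):
    o,d=ray(f,u,v); return o+d*(z-o[2])/d[2]
def tri(*fs):
    A=np.zeros((3,3));b=np.zeros(3);R=[ray(*x) for x in fs]
    for o,d in R: P=np.eye(3)-np.outer(d,d);A+=P;b+=P@o
    x=np.linalg.solve(A,b); return x,[np.linalg.norm((np.eye(3)-np.outer(d,d))@(x-o)) for o,d in R]
def proj(f,X):
    E=np.array(f['extrinsics']); p=E[:3,:3].T@(np.array(X)-E[:3,3]); p=p*[1,-1,-1]
    return cv2.projectPoints(p[None],np.zeros(3),np.zeros(3),K(f),np.array(f['dist'],float))[0].ravel()
E
python3 - <<'E'
from h import *
np.set_printoptions(precision=4,suppress=True)
a=snap('scene','s0');b=snap('top','t0');c=snap('wrist','w0')
for f in(a,b,c):print(np.array(f['extrinsics']),f['fx'],f['dist'])
o=robot.observe();print(o['tcp_pos'],o['tool_rot'],robot.tcp_to_grasp,o['gripper_width'],o['time_s'])
E
```

```text
bench.py
nudge.py
pics
[[-0.4608  0.6122 -0.6426 -0.1254]
 [-0.8874 -0.3049  0.3458  0.4013]
 [ 0.0158  0.7296  0.6837  0.8063]
 [ 0.      0.      0.      1.    ]] 519.4573513590524 [-0.0475  0.      0.      0.      0.    ]
[[-0.0264  0.9989 -0.0377  0.4663]
 [-0.9994 -0.0273 -0.0234  0.0099]
 [-0.0244  0.0371  0.999   1.2927]
 [ 0.      0.      0.      1.    ]] 479.08894462471375 [0.0392 0.     0.     0.     0.    ]
[[ 0.2508  0.9202  0.3004  0.2337]
 [-0.968   0.239   0.0759 -0.5851]
 [-0.0019 -0.3099  0.9508  0.3735]
 [ 0.      0.      0.      1.    ]] 292.72578849884576 [0.0162 0.     0.     0.     0.    ]
[ 0.1568 -0.6046  0.2306] [[ 0.968   0.2511 -0.0004]
 [ 0.2511 -0.968   0.0013]
 [-0.     -0.0013 -1.    ]] 0.0187 0.08536858308438983 0.15
```

View pics/s0.png

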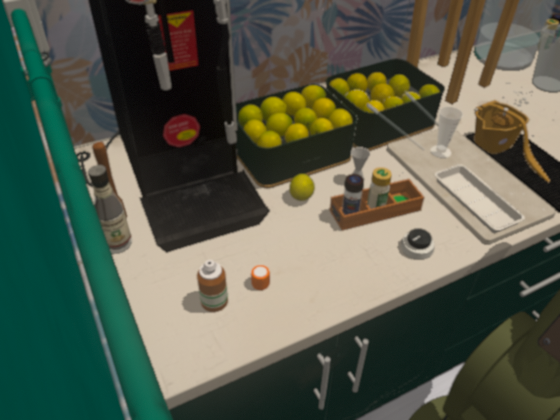

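View pics/t0.png

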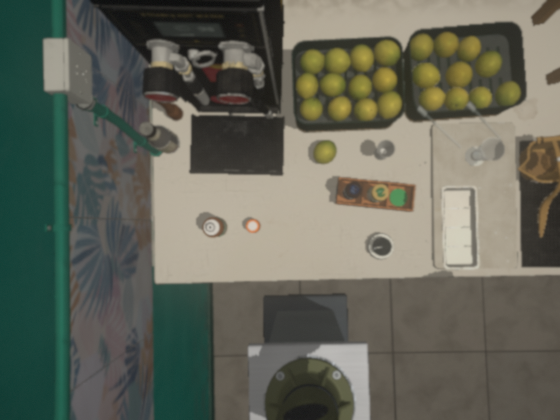

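The scene view shows the bottle at about (212,285), the cap at (260,277) and the caddy at (377,203) with the pad at its right end. In the top view the bottle is at (211,228), the cap at (253,226), the pad at (398,197), the jars at (353,189) and (380,192), the timer at (380,245) and the jigger at (383,149). I'll look at enlarged crops next.

```bash
python3 - <<'E'
from h import *
a=load('s0')['img'][:,:,::-1];b=load('t0')['img'][:,:,::-1]
def c(i,x,y,w,h,s): return cv2.resize(i[y:y+h,x:x+w],None,fx=s,fy=s,interpolation=cv2.INTER_CUBIC)
m=np.vstack([np.hstack([c(a,190,250,100,70,4),c(a,325,160,100,70,4)]),np.hstack([c(b,190,200,80,56,5),c(b,330,170,80,56,5)])])
cv2.imwrite('pics/crop0.png',m)
np.set_printoptions(precision=4,suppress=True)
for n,lo,hi in(('green',(50,90,60),(80,255,255)),('orange',(3,140,130),(14,255,255))):
  for t,box in(('s0',(190,160,425,320)),('t0',(190,170,415,256))):
    f=load(t);h=cv2.cvtColor(f['img'],cv2.COLOR_RGB2HSV);mk=cv2.inRange(h,lo,hi)
    N,l,s,ce=cv2.connectedComponentsWithStats(mk)
    for i in range(1,N):
      if s[i,4]>15 and box[0]<ce[i][0]<box[2] and box[1]<ce[i][1]<box[3]:print(n,t,s[i],ce[i])
E
```

```text
green s0 [378 171   6   4  16] [381.1875 172.125 ]
green s0 [395 196  12   5  44] [399.7727 198.    ]
green t0 [390 190  15  16 187] [397.3316 197.0214]
orange s0 [389 193   6   8  16] [391.     195.5625]
orange s0 [409 193  14   8  24] [416.0417 197.7083]
orange s0 [339 202  57  15 107] [365.1215 209.3645]
orange s0 [252 266  17  23 129] [261.9612 277.4729]
orange s0 [220 271   5   8  22] [222.1818 275.5   ]
```

View pics/crop0.png

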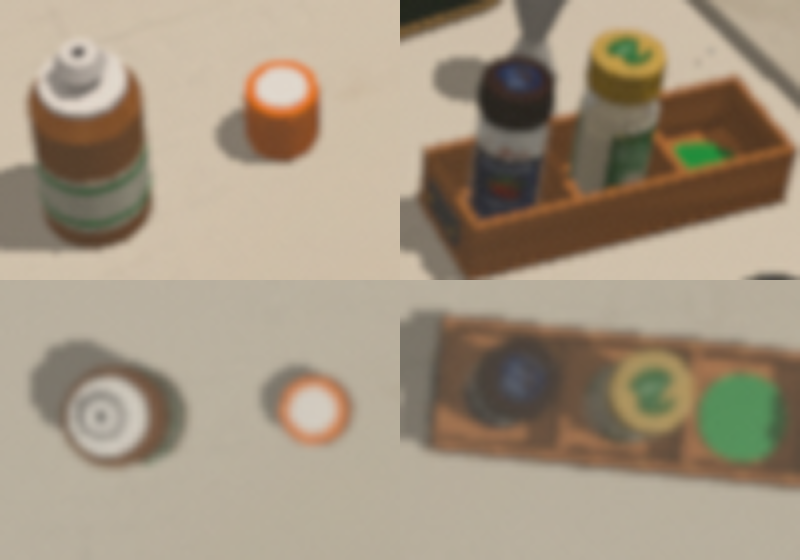

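The crops show the bottle's dotted stud top at scene (209,262) and top (209.6,226.8). The cap's white top disc is at scene (260,271.6) and top (252,225.6). The pad disc is at top (397.3,197), and the caddy's rim edges are clear.

```bash
python3 - <<'E'
from h import *
np.set_printoptions(precision=4,suppress=True)
s=load('s0');t=load('t0')
def white(f,x,y,r,thr=60):
    h=cv2.cvtColor(f['img'],cv2.COLOR_RGB2HSV);m=np.zeros(h.shape[:2],np.uint8)
    cv2.circle(m,(x,y),r,255,-1); sub=cv2.inRange(h,(0,0,120),(179,thr,255))&m
    N,l,st,ce=cv2.connectedComponentsWithStats(sub);i=1+np.argmax(st[1:,4]);return ce[i],st[i]
cs=white(s,260,272,7);ct=white(t,252,226,5);print(cs,ct)
print('cap top',tri((s,*cs[0]),(t,*ct[0])))
print('stud top',tri((s,209.1,262.1),(t,209.6,226.8)))
h=cv2.cvtColor(t['img'],cv2.COLOR_RGB2HSV)
print('pad',plane(t,397.3,197.0,.007))
C=lambda x,y:(330+(x-400+.5)/5-.5,170+(y-280+.5)/5-.5)
for p in((432,449),(798,485),(445,317),(798,350)):
    print('rim',plane(t,*C(*p),.042))
D=lambda x,y:(325+(x-400+.5)/4-.5,160+(y+.5)/4-.5)
for p in((425,148),(478,228),(737,80),(793,150)): print('rim s',plane(s,*D(*p),.042))
print('yl',plane(t,*C(652,390),.106),'bl',plane(t,*C(518,379),.105),'yl s',plane(s,*D(628,50),.106))
print('jig',plane(t,383,149,.08),'timer',plane(t,379,243,.038))
E
```

```text
(array([260.1111, 271.2593]), array([255, 267,  11,   9,  81], dtype=int32)) (array([252.0678, 225.5254]), array([248, 222,   9,   8,  59], dtype=int32))
cap top (array([0.469 , 0.1365, 0.0372]), [np.float64(0.0001549021297866925), np.float64(0.00015490212978665105)])
stud top (array([0.4686, 0.234 , 0.114 ]), [np.float64(0.0004468202046119017), np.float64(0.00044682020461194214)])
pad [ 0.5348 -0.2508  0.007 ]
rim [ 0.5207 -0.0847  0.042 ]
rim [ 0.4968 -0.273   0.042 ]
rim [ 0.5895 -0.0935  0.042 ]
rim [ 0.5669 -0.2754  0.042 ]
rim s [ 0.5899 -0.0943  0.042 ]
rim s [ 0.522  -0.0865  0.042 ]
rim s [ 0.5602 -0.2876  0.042 ]
rim s [ 0.4967 -0.2783  0.042 ]
yl [ 0.5441 -0.1889  0.106 ] bl [ 0.5515 -0.1234  0.105 ] yl s [ 0.5496 -0.1922  0.106 ]
jig [ 0.6534 -0.2042  0.08  ] timer [ 0.4149 -0.1932  0.038 ]
```

Both triangulated tops agree with the given sizes: the cap top measures 37 mm (36 given) and the stud top 114 mm (112 given). The caddy's long axis is turned about 0.13 rad from −y. I'll turn the gripper so it closes across the row, then view the pad on the way.

Units first: shifts go in shares of 50 mm and turns go in shares of 60 degrees. So -0.01 m is -0.2, -0.148 rad is -0.1413.

```bash
echo '{"dx": [0, 0, 0, 0, 0, 0, 0, 0], "dy": [0, 0, 0, 0, 0, 0, 0, 0], "dz": [-0.2, -0.2, -0.2, -0.2, -0.2, -0.2, -0.2, -0.2], "rz": [-0.1413, -0.1413, -0.1413, -0.1413, -0.1413, -0.1413, -0.1413, -0.1413], "finger_gap": [0.085, 0.085, 0.085, 0.085, 0.085, 0.085, 0.085, 0.085]}' | python3 nudge.py && echo '{"dx": [0.64, 0.64, 0.64, 0.64, 0.64, 0.64, 0.64, 0.64, 0.64, 0.64, 0.64, 0], "dy": [0.608, 0.608, 0.608, 0.608, 0.608, 0.608, 0.608, 0.608, 0.608, 0.608, 0.608, 0], "dz": [0, 0, 0, 0, 0, 0, 0, 0, 0, 0, 0, 0], "rz": [0, 0, 0, 0, 0, 0, 0, 0, 0, 0, 0, 0], "finger_gap": [0.085, 0.085, 0.085, 0.085, 0.085, 0.085, 0.085, 0.085, 0.085, 0.085, 0.085, 0.085]}' | python3 nudge.py
python3 - <<'E'
from h import *
snap('wrist','w1');o=robot.observe();print(o['tcp_pos'],o['tool_rot'],o['joint_positions'])
f=load('w1');h=cv2.cvtColor(f['img'],cv2.COLOR_RGB2HSV);m=cv2.inRange(h,(50,90,60),(80,255,255))
N,l,s,c=cv2.connectedComponentsWithStats(m)
for i in range(1,N):
  if s[i,4]>60:print(s[i],c[i],plane(f,*c[i],.007))
E
```

```text
time_s: 0.95
tcp_pos: [0.1567, -0.6048, 0.3113]
tool_rot: [[0.127, 0.992, -0.0], [0.992, -0.127, 0.001], [0.001, -0.0, -1.0]]
contact_force: [0.2, 0.1, -0.3]
gripper_width: 0.0853
grip_force: 0.0
time_s: 2.15
tcp_pos: [0.5396, -0.2934, 0.311]
tool_rot: [[0.123, 0.992, 0.002], [0.992, -0.123, 0.004], [0.005, 0.002, -1.0]]
contact_force: [-0.2, -0.1, 0.9]
gripper_width: 0.0852
grip_force: 0.0
[ 0.53727256 -0.29674139  0.31082643] [[ 1.26090081e-01  9.92018719e-01  3.90422318e-04]
 [ 9.92016457e-01 -1.26090629e-01  2.12194475e-03]
 [ 2.15423751e-03  1.19749178e-04 -9.99997672e-01]] [ 0.8344081   0.48398402 -0.62250279  1.38773426  0.27901697  1.35868687
  0.08174173]
[258 126  31  29 709] [272.65867419 140.19464034] [ 0.5356204  -0.25149163  0.007     ]
```

View pics/w1.png

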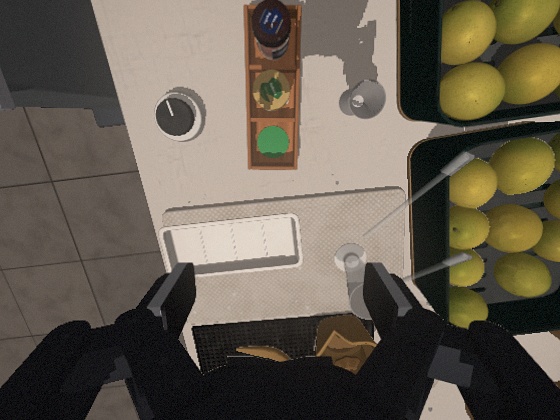

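The wrist view shows the pad fully, centred at (272.7,140.2), with the caddy row parallel to the image columns. It gives (0.5356,−0.2515), which matches the top view. I'll re-measure now that the arm is still, then drive to the bottle.

```bash
python3 - <<'E'
from h import *
f=snap('wrist','w2');h=cv2.cvtColor(f['img'],cv2.COLOR_RGB2HSV);m=cv2.inRange(h,(50,90,60),(80,255,255))
N,l,s,c=cv2.connectedComponentsWithStats(m);i=[i for i in range(1,N) if s[i,4]>500 and c[i][1]<200][0]
print(c[i],plane(f,*c[i],.007),tri((f,*c[i]),(load('t0'),397.3,197.0)))
# caddy rim corners near pad cell
for p in((249,168),(297,168),(247,5),(293,5)):print(plane(f,*p,.042))
o=robot.observe();R=np.array(o['tool_rot']);print(o['tcp_pos'])
print(R.T@(np.array([.4686,.18,.311])-o['tcp_pos']), R.T@(np.array([.4686,.234,.311])-o['tcp_pos']))
E
```

```text
[274.17541436 137.23342541] [ 0.53563085 -0.25150182  0.007     ] (array([ 5.35318156e-01, -2.52101170e-01, -9.18286305e-06]), [np.float64(0.0001537378279849849), np.float64(0.00015373782798515348)])
[ 0.49558502 -0.28648136  0.042     ]
[ 0.56302233 -0.29506791  0.042     ]
[ 0.52449638 -0.09185527  0.042     ]
[ 0.57929954 -0.09880683  0.042     ]
[ 0.53566101 -0.29923145  0.31076013]
[ 4.66477008e-01 -1.28682584e-01  1.12338712e-04] [ 5.20020400e-01 -1.35690003e-01  1.46759322e-04]
```

To row units: 0.0397 m is 0.794, -0.0113 m is -0.226.

```bash
echo '{"dx": [0.794, 0.794, 0.794, 0.794, 0.794, 0.794, 0.794, 0.794, 0.794, 0.794, 0.794, 0], "dy": [-0.226, -0.226, -0.226, -0.226, -0.226, -0.226, -0.226, -0.226, -0.226, -0.226, -0.226, 0], "dz": [0, 0, 0, 0, 0, 0, 0, 0, 0, 0, 0, 0], "rz": [0, 0, 0, 0, 0, 0, 0, 0, 0, 0, 0, 0], "finger_gap": [0.085, 0.085, 0.085, 0.085, 0.085, 0.085, 0.085, 0.085, 0.085, 0.085, 0.085, 0.085]}' | python3 nudge.py && echo '{"dx": [0, 0], "dy": [0, 0], "dz": [0, 0], "rz": [0, 0], "finger_gap": [0.085, 0.085]}' | python3 nudge.py
python3 - <<'E'
from h import *
f=snap('wrist','w3');o=robot.observe();print(o['tcp_pos'],o['joint_positions'])
print(proj(f,(.4686,.234,.112)),proj(f,(.469,.1365,.036)))
E
```

```text
time_s: 3.45
tcp_pos: [0.4682, 0.1533, 0.3119]
tool_rot: [[0.127, 0.992, 0.001], [0.992, -0.127, 0.002], [0.002, 0.0, -1.0]]
contact_force: [0.1, 0.5, -0.2]
gripper_width: 0.0844
grip_force: 0.0
time_s: 3.65
tcp_pos: [0.4702, 0.1465, 0.3111]
tool_rot: [[0.136, 0.991, -0.0], [0.991, -0.136, -0.001], [-0.001, -0.0, -1.0]]
contact_force: [0.5, -0.2, -1.2]
gripper_width: 0.0845
grip_force: 0.0
[0.47030173 0.14651642 0.31107959] [ 0.21895539  0.2948792  -0.77220132  1.69125061  0.2166598   1.2441058
 -0.7386051 ]
[266.84271229 105.0364296 ] [279.23794585 176.80577108]
```

View pics/w3.png

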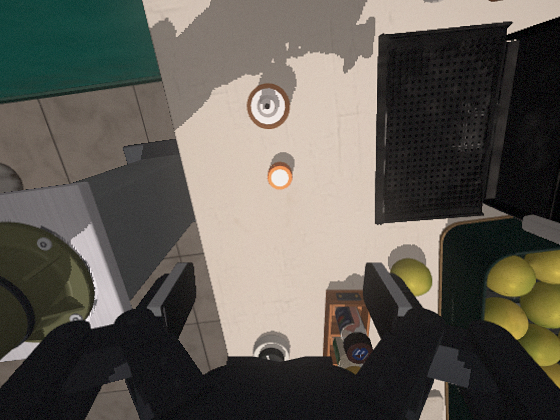

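The wrist view shows the stud at about (267,105) and the cap at (279,177), both within a pixel of the predictions.

```bash
python3 - <<'E'
from h import *
np.set_printoptions(precision=4,suppress=True)
f=load('w3');s=load('s0');t=load('t0');h=cv2.cvtColor(f['img'],cv2.COLOR_RGB2HSV)
m=np.zeros(h.shape[:2],np.uint8);cv2.circle(m,(279,177),15,255,-1)
m1=cv2.inRange(h,(2,130,120),(18,255,255))&m
p=np.argwhere(m1)[:,::-1];(x,y),r=cv2.minEnclosingCircle(p.astype(np.float32));print('cap outline',x,y,r)
w=cv2.inRange(h,(0,0,150),(179,60,255))&m;cv2.circle(m:=np.zeros_like(w),(int(x),int(y)),9,255,-1)
N,l,st,ce=cv2.connectedComponentsWithStats(w&m);i=1+np.argmax(st[1:,4]);print(ce[i],st[i,4],tri((f,*ce[i]),(s,260.1,271.3),(t,252.07,225.5)),plane(f,*ce[i],.036))
g=cv2.cvtColor(f['img'],cv2.COLOR_RGB2GRAY)[98:113,259:275].astype(float)
d=np.clip(90-g,0,None);yy,xx=np.mgrid[98:113,259:275];print(g.min());q=((xx*d).sum()/d.sum(),(yy*d).sum()/d.sum());print('hole',q,tri((f,*q),(s,209.1,262.1),(t,209.6,226.8)),plane(f,*q,.112))
# brown shoulder ring
mm=np.zeros(h.shape[:2],np.uint8);cv2.circle(mm,(268,106),26,255,-1)
b=cv2.inRange(h,(3,90,40),(20,255,190))&mm;(x,y),r=cv2.minEnclosingCircle(np.argwhere(b)[:,::-1].astype(np.float32));print('body',x,y,r,plane(f,x,y,.08))
o=robot.observe();R=np.array(o['tool_rot']);print(R.T@(np.array([.4688,.2343,.05])-o['tcp_pos']),R)
E
```

```text
cap outline 279.5 175.5 12.980854988098145
[279.206  176.4824] 199 (array([0.4691, 0.1367, 0.0368]), [np.float64(0.0004187964666849585), np.float64(0.00018746548808150134), np.float64(0.00032572379047202723)]) [0.469 0.137 0.036]
38.0
hole (np.float64(266.74845679012344), np.float64(106.00308641975309)) (array([0.4685, 0.2336, 0.114 ]), [np.float64(0.000665510306080775), np.float64(0.0007774547938366697), np.float64(0.00015216961644768195)]) [0.4683 0.233  0.112 ]
body 267.9285583496094 105.64286041259766 22.724939346313477 [0.4686 0.234  0.08  ]
[ 0.0871 -0.0134  0.261 ] [[ 0.1363  0.9907 -0.0002]
 [ 0.9907 -0.1363 -0.0011]
 [-0.0011 -0.0001 -1.    ]]
```

To row units: 0.045 m is 0.9, 0.04 m is 0.8.

```bash
echo '{"dx": [0.58, 0.58, 0.566, 0, 0, 0, 0], "dy": [-0.09, -0.09, -0.086, 0, 0, 0, 0], "dz": [0.4, 0.8, 0.9, 0.9, 0.4, 0, 0], "rz": [0, 0, 0, 0, 0, 0, 0], "finger_gap": [0.085, 0.085, 0.085, 0.085, 0.085, 0.085, 0.085]}' | python3 nudge.py
python3 - <<'E'
from h import *
o=robot.observe();R=np.array(o['tool_rot']);print(R.T@(np.array([.4685,.2335,.052])-o['tcp_pos']))
E
```

```text
time_s: 4.4
tcp_pos: [0.4688, 0.2335, 0.1445]
tool_rot: [[0.135, 0.991, -0.0], [0.991, -0.135, -0.0], [-0.0, -0.0, -1.0]]
contact_force: [0.2, 0.9, 0.5]
gripper_width: 0.0848
grip_force: 0.0
[-1.21847169e-05 -3.12526709e-04  9.25402558e-02]
```

To row units: 0.032 m is 0.64, 0.03 m is 0.6.

```bash
echo '{"dx": [0, 0, 0, 0, 0, 0, 0, 0, 0, 0], "dy": [0, 0, 0, 0, 0, 0, 0, 0, 0, 0], "dz": [0.6, 0.6, 0.64, 0, 0, 0, 0, 0, 0, 0], "rz": [0, 0, 0, 0, 0, 0, 0, 0, 0, 0], "finger_gap": [0.085, 0.085, 0.085, 0.085, 0.04, 0.04, 0.04, 0.04, 0.04, 0.04]}' | python3 nudge.py 40 && echo '{"dx": [0, 0, 0, 0], "dy": [0, 0, 0, 0], "dz": [-0.2, -0.4, 0, 0], "rz": [0, 0, 0, 0], "finger_gap": [0.04, 0.04, 0.04, 0.04]}' | python3 nudge.py
```

```text
time_s: 5.4
tcp_pos: [0.4693, 0.2351, 0.0545]
tool_rot: [[0.133, 0.991, 0.004], [0.991, -0.133, 0.001], [0.002, 0.003, -1.0]]
contact_force: [-1.3, -0.8, 8.4]
gripper_width: 0.0505
grip_force: 40.5
time_s: 5.8
tcp_pos: [0.4685, 0.2344, 0.0829]
tool_rot: [[0.133, 0.991, 0.002], [0.991, -0.133, 0.001], [0.001, 0.002, -1.0]]
contact_force: [0.1, 0.3, -2.7]
gripper_width: 0.0507
grip_force: 42.5
```

To row units: -0.04 m is -0.8, -0.03 m is -0.6.

```bash
echo '{"dx": [0, 0, 0, 0], "dy": [0, 0, 0, 0], "dz": [-0.6, -0.8, -0.8, 0], "rz": [0, 0, 0, 0], "finger_gap": [0.04, 0.04, 0.04, 0.04]}' | python3 nudge.py && echo '{"dx": [-0.4, -0.8, -0.86, -0.86, -0.86, -0.86, -0.86, -0.86, -0.86, -0.86, -0.8, -0.568], "dy": [0.12, 0.23, 0.24, 0.24, 0.24, 0.24, 0.24, 0.24, 0.24, 0.24, 0.23, 0.12], "dz": [0, 0, 0, 0, 0, 0, 0, 0, 0, 0, 0, 0], "rz": [0, 0, 0, 0, 0, 0, 0, 0, 0, 0, 0, 0], "finger_gap": [0.04, 0.04, 0.04, 0.04, 0.04, 0.04, 0.04, 0.04, 0.04, 0.04, 0.04, 0.04]}' | python3 nudge.py && echo '{"dx": [0, 0, 0, 0], "dy": [0, 0, 0, 0], "dz": [0, 0, 0, 0], "rz": [0, 0, 0, 0], "finger_gap": [0.04, 0.04, 0.04, 0.04]}' | python3 nudge.py
python3 - <<'E'
from h import *
a=snap('scene','s4');b=snap('top','t4');w=snap('wrist','w4')
o=robot.observe();R=np.array(o['tool_rot']);print(o['tcp_pos'],R.T@(np.array([.5354,-.2513,.0615])-o['tcp_pos']),R[:,2])
i=lambda f,x,y,w,h,s: cv2.resize(f['img'][max(y,0):y+h,x:x+w,::-1],(w*s,h*s),interpolation=cv2.INTER_CUBIC)
cv2.imwrite('pics/c4.png',np.hstack([i(a,340,90,100,140,4),i(w,190,60,200,280,2)]))
E
```

```text
time_s: 6.2
tcp_pos: [0.4698, 0.2362, 0.1963]
tool_rot: [[0.133, 0.991, 0.007], [0.991, -0.133, 0.004], [0.004, 0.006, -1.0]]
contact_force: [0.4, -0.1, -2.7]
gripper_width: 0.0504
grip_force: 43.1
time_s: 7.4
tcp_pos: [0.5343, -0.255, 0.1901]
tool_rot: [[0.136, 0.991, -0.002], [0.991, -0.136, -0.0], [-0.001, -0.002, -1.0]]
contact_force: [0.3, -0.2, -2.6]
gripper_width: 0.0504
grip_force: 43.1
time_s: 7.8
tcp_pos: [0.5353, -0.2496, 0.1919]
tool_rot: [[0.13, 0.991, -0.0], [0.991, -0.13, 0.0], [0.0, -0.0, -1.0]]
contact_force: [-0.9, -0.1, -1.4]
gripper_width: 0.0505
grip_force: 43.1
[ 0.53537198 -0.25034308  0.19223834] [-0.0009299   0.00013746  0.13073847] [ 1.05489854e-04 -1.30198101e-04 -9.99999986e-01]
```

View pics/c4.png

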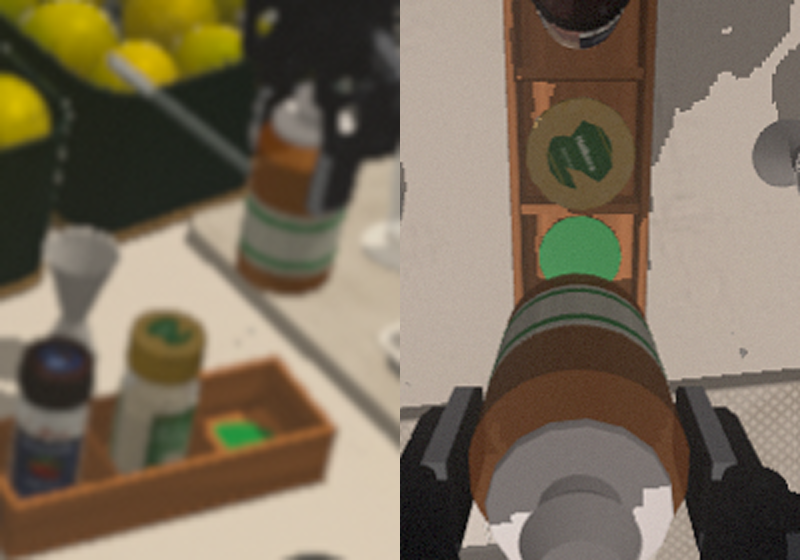

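The bottle hangs upright in the grip. The leading edge of its underside is at wrist pixel (280,197). I'll use that to check where the bottle sits along tool x.

```bash
python3 - <<'E'
from h import *
f=load('w4');R=np.array(robot.observe()['tool_rot']);tcp=np.array([.53537,-.25034,.19224])
for px in((280,197.5),):
  for z in(.1377,):print(R.T@(plane(f,*px,z)-tcp))
# top-view/wrist: collar outline (white/grey) centre
g=f['img'];h=cv2.cvtColor(g,cv2.COLOR_RGB2HSV)
print([ (x,h[290,x].tolist()) for x in range(218,345,6)])
print(R.T@(plane(f,282,270,.1377+.094)-tcp))
E
```

```text
[0.02272719 0.00055779 0.05453745]
[(218, [12, 41, 31]), (224, [11, 154, 68]), (230, [10, 156, 85]), (236, [11, 147, 109]), (242, [4, 20, 103]), (248, [4, 15, 117]), (254, [15, 21, 119]), (260, [4, 17, 123]), (266, [7, 27, 123]), (272, [8, 23, 123]), (278, [15, 25, 122]), (284, [9, 21, 124]), (290, [6, 21, 124]), (296, [6, 21, 122]), (302, [6, 20, 125]), (308, [3, 22, 125]), (314, [8, 25, 123]), (320, [13, 126, 101]), (326, [11, 150, 102]), (332, [11, 169, 86]), (338, [168, 41, 31]), (344, [6, 39, 33])]
[ 0.01964472  0.00110292 -0.03946213]
```

```bash
echo '{"dx": [0.012, 0, 0, 0, 0, 0, 0, 0, 0, 0], "dy": [0, 0, 0, 0, 0, 0, 0, 0, 0, 0], "dz": [0.4, 0.6, 0.6, 0, 0.2, 0.2, 0.2, 0.2, 0, 0], "rz": [0, 0, 0, 0, 0, 0, 0, 0, 0, 0], "finger_gap": [0.04, 0.04, 0.04, 0.04, 0.04, 0.04, 0.04, 0.04, 0.04, 0.04]}' | python3 nudge.py
```

```text
time_s: 8.95
tcp_pos: [0.5353, -0.2505, 0.072]
tool_rot: [[0.132, 0.991, -0.0], [0.991, -0.132, 0.0], [0.0, -0.0, -1.0]]
contact_force: [-0.2, 0.4, -2.2]
gripper_width: 0.0507
grip_force: 43.1
```

To row units: 0.004 m is 0.08, 0.001 m is 0.02.

```bash
echo '{"dx": [0, 0, 0, 0, 0], "dy": [0, 0, 0, 0, 0], "dz": [0.08, 0.08, 0.02, 0, 0], "rz": [0, 0, 0, 0, 0], "finger_gap": [0.04, 0.04, 0.04, 0.04, 0.04]}' | python3 nudge.py; echo '{"dx": [0, 0, 0], "dy": [0, 0, 0], "dz": [0.02, 0, 0], "rz": [0, 0, 0], "finger_gap": [0.04, 0.04, 0.04]}' | python3 nudge.py
```

```text
time_s: 9.45
tcp_pos: [0.5354, -0.2506, 0.0632]
tool_rot: [[0.133, 0.991, 0.0], [0.991, -0.133, 0.0], [0.0, 0.0, -1.0]]
contact_force: [0.3, 0.1, -2.2]
gripper_width: 0.0505
grip_force: 43.1
time_s: 9.75
tcp_pos: [0.5353, -0.2506, 0.0621]
tool_rot: [[0.133, 0.991, 0.0], [0.991, -0.133, -0.0], [-0.0, 0.0, -1.0]]
contact_force: [-0.1, 0.8, -2.4]
gripper_width: 0.0508
grip_force: 43.1
```

To row units: 0.001 m is 0.02.

```bash
echo '{"dx": [0, 0, 0], "dy": [0, 0, 0], "dz": [0.02, 0, 0], "rz": [0, 0, 0], "finger_gap": [0.04, 0.04, 0.04]}' | python3 nudge.py;echo '{"dx": [0, 0, 0], "dy": [0, 0, 0], "dz": [0.02, 0, 0], "rz": [0, 0, 0], "finger_gap": [0.04, 0.04, 0.04]}' | python3 nudge.py;
```

```text
time_s: 10.05
tcp_pos: [0.5354, -0.2507, 0.0616]
tool_rot: [[0.133, 0.991, 0.0], [0.991, -0.133, -0.0], [-0.0, 0.0, -1.0]]
contact_force: [-0.9, 0.3, 6.0]
gripper_width: 0.0509
grip_force: 43.7
time_s: 10.35
tcp_pos: [0.5354, -0.2507, 0.0616]
tool_rot: [[0.133, 0.991, 0.001], [0.991, -0.133, -0.001], [-0.001, 0.001, -1.0]]
contact_force: [-5.4, 1.7, 13.9]
gripper_width: 0.0503
grip_force: 44.6
```

To row units: -0.001 m is -0.02.

```bash
echo '{"dx": [0, 0, 0, 0, 0, 0, 0, 0], "dy": [0, 0, 0, 0, 0, 0, 0, 0], "dz": [-0.02, 0, 0, 0, 0, 0, 0, 0], "rz": [0, 0, 0, 0, 0, 0, 0, 0], "finger_gap": [0.04, 0.04, 0.085, 0.085, 0.085, 0.085, 0.085, 0.085]}' | python3 nudge.py && echo '{"dx": [0, 0, 0, 0, 0, 0, 0, 0], "dy": [0, 0, 0, 0, 0, 0, 0, 0], "dz": [-0.4, -0.6, -0.6, -0.8, -0.6, 0, 0, 0], "rz": [0, 0, 0, 0, 0, 0, 0, 0], "finger_gap": [0.085, 0.085, 0.085, 0.085, 0.085, 0.085, 0.085, 0.085]}' | python3 nudge.py
python3 - <<'E'
from h import *
a=snap('scene','s5');w=snap('wrist','w5');b=snap('top','t5')
o=robot.observe();print(o['tcp_pos'])
i=lambda f,x,y,w,h,s: cv2.resize(f['img'][max(y,0):y+h,x:x+w,::-1],(w*s,h*s),interpolation=cv2.INTER_CUBIC)
cv2.imwrite('pics/c5.png',np.hstack([i(a,340,130,100,140,4),i(w,190,60,200,280,2)]))
for f in(a,w):print(proj(f,(.5354,-.2513,.119)))
E
```

```text
time_s: 11.15
tcp_pos: [0.5353, -0.2506, 0.061]
tool_rot: [[0.133, 0.991, -0.0], [0.991, -0.133, 0.0], [0.0, -0.0, -1.0]]
contact_force: [-0.1, -0.2, -0.1]
gripper_width: 0.0848
grip_force: 0.0
time_s: 11.95
tcp_pos: [0.5346, -0.2506, 0.21]
tool_rot: [[0.133, 0.991, -0.002], [0.991, -0.133, 0.0], [0.0, -0.002, -1.0]]
contact_force: [0.2, -0.3, -1.0]
gripper_width: 0.0851
grip_force: 0.0
[ 0.53473881 -0.25050787  0.20990792]
[408.65294699 163.55155321]
[280.51176045 211.969619  ]
```

View pics/c5.png

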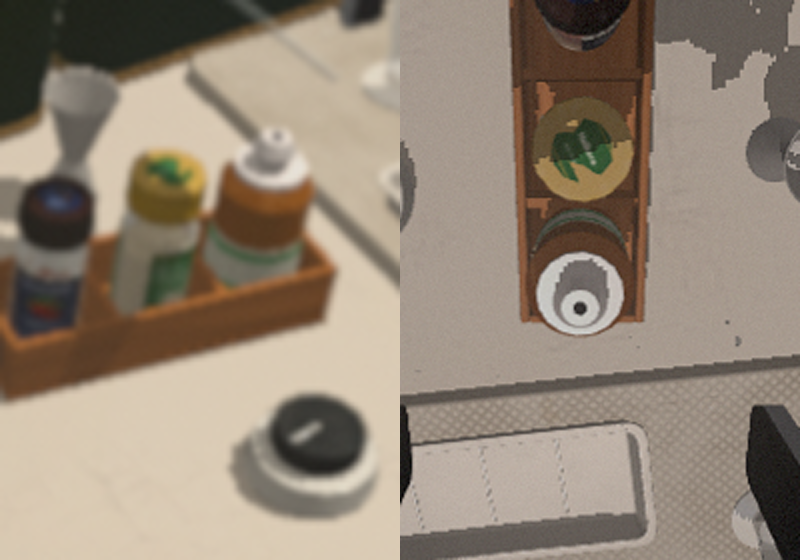

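The bottle stands upright in the cell with its stud hole at scene (408.9,163.1) and wrist (279.8,213.6), about 2 mm from the prediction. Now to the cap.

To row units: 0.0375 m is 0.75, 0.03 m is 0.6.

```bash
echo '{"dx": [0.4, 0.75, 0.75, 0.75, 0.75, 0.75, 0.75, 0.75, 0.75, 0.75, 0.352, 0], "dy": [-0.12, -0.234, -0.234, -0.234, -0.234, -0.234, -0.234, -0.234, -0.234, -0.234, -0.106, 0], "dz": [0, 0, 0, 0, 0, 0, 0, 0, 0.4, 0.6, 0.6, 0.6], "rz": [0, 0, 0, 0, 0, 0, 0, 0, 0, 0, 0, 0], "finger_gap": [0.085, 0.085, 0.085, 0.085, 0.085, 0.085, 0.085, 0.085, 0.085, 0.085, 0.085, 0.085]}' | python3 nudge.py && echo '{"dx": [0, 0, 0, 0], "dy": [0, 0, 0, 0], "dz": [0.6, 0, 0, 0], "rz": [0, 0, 0, 0], "finger_gap": [0.085, 0.085, 0.085, 0.085]}' | python3 nudge.py
python3 - <<'E'
from h import *
np.set_printoptions(precision=4,suppress=True)
s,w,t=load('s5'),load('w5'),load('t5')
print('stud',tri((s,408.9,163.1),(w,279.75,213.6)),plane(w,279.75,213.6,.119),plane(s,408.9,163.1,.119))
snap('wrist','w6')
o=robot.observe();R=np.array(o['tool_rot']);print(o['tcp_pos'],R.T@(np.array([.469,.1368,.003])-o['tcp_pos']))
E
```

```text
time_s: 13.3
tcp_pos: [0.4685, 0.1405, 0.1]
tool_rot: [[0.127, 0.992, 0.0], [0.992, -0.127, 0.002], [0.002, -0.0, -1.0]]
contact_force: [-0.2, -0.8, -0.8]
gripper_width: 0.0853
grip_force: 0.0
time_s: 13.7
tcp_pos: [0.4702, 0.137, 0.0723]
tool_rot: [[0.133, 0.991, 0.002], [0.991, -0.133, 0.001], [0.001, 0.001, -1.0]]
contact_force: [-0.3, -0.2, 0.2]
gripper_width: 0.0852
grip_force: 0.0
stud (array([ 0.5349, -0.2517,  0.1206]), [np.float64(0.00041754472368821184), np.float64(0.0004175447236881921)]) [ 0.5346 -0.2527  0.119 ] [ 0.5364 -0.2528  0.119 ]
[0.4704 0.1369 0.0724] [-0.0004 -0.0015  0.0694]
```

To row units: 0.03 m is 0.6, -0.0015 m is -0.03.

```bash
echo '{"dx": [0, 0, 0, 0, 0, 0], "dy": [-0.03, 0, 0, 0, 0, 0], "dz": [0.6, 0.6, 0.21, 0, 0, 0], "rz": [0, 0, 0, 0, 0, 0], "finger_gap": [0.085, 0.085, 0.085, 0.085, 0.085, 0.085]}' | python3 nudge.py;  echo '{"dx": [0, 0, 0, 0, 0, 0, 0, 0], "dy": [0, 0, 0, 0, 0, 0, 0, 0], "dz": [0, 0, 0, 0, 0, 0, 0, 0], "rz": [0, 0, 0, 0, 0, 0, 0, 0], "finger_gap": [0.025, 0.025, 0.025, 0.025, 0.025, 0.025, 0.025, 0.025]}' | python3 nudge.py 40
```

```text
time_s: 14.35
tcp_pos: [0.4689, 0.1372, 0.0019]
tool_rot: [[0.133, 0.991, 0.002], [0.991, -0.133, 0.001], [0.001, 0.002, -1.0]]
contact_force: [1.5, -0.1, -0.1]
gripper_width: 0.0853
grip_force: 0.0
time_s: 15.15
tcp_pos: [0.4682, 0.1368, 0.001]
tool_rot: [[0.133, 0.991, 0.001], [0.991, -0.133, -0.0], [-0.0, 0.001, -1.0]]
contact_force: [0.0, -0.1, 5.4]
gripper_width: 0.0352
grip_force: 39.4
```

To row units: -0.04 m is -0.8, -0.02 m is -0.4.

```bash
echo '{"dx": [0, 0, 0, 0, 0, 0], "dy": [0, 0, 0, 0, 0, 0], "dz": [-0.4, -0.8, -0.8, -0.8, -0.6, 0], "rz": [0, 0, 0, 0, 0, 0], "finger_gap": [0.025, 0.025, 0.025, 0.025, 0.025, 0.025]}' | python3 nudge.py && echo '{"dx": [-0.4, -0.75, -0.75, -0.75, -0.75, -0.75, -0.75, -0.75, -0.75, -0.75, -0.382, 0], "dy": [0.12, 0.234, 0.234, 0.234, 0.234, 0.234, 0.234, 0.234, 0.234, 0.234, 0.136, 0], "dz": [0, 0, 0, 0, 0, 0, 0, 0, 0, 0, 0, 0], "rz": [0, 0, 0, 0, 0, 0, 0, 0, 0, 0, 0, 0], "finger_gap": [0.025, 0.025, 0.025, 0.025, 0.025, 0.025, 0.025, 0.025, 0.025, 0.025, 0.025, 0.025]}' | python3 nudge.py && echo '{"dx": [0, 0, 0], "dy": [0, 0, 0], "dz": [0, 0, 0], "rz": [0, 0, 0], "finger_gap": [0.025, 0.025, 0.025]}' | python3 nudge.py
python3 - <<'E'
from h import *
np.set_printoptions(precision=4,suppress=True)
a=snap('scene','s7');w=snap('wrist','w7');t=snap('top','t7')
o=robot.observe();R=np.array(o['tool_rot']);print(o['tcp_pos'],R.T@(np.array([.5352,-.2522,.125])-o['tcp_pos']))
i=lambda f,x,y,w,h,s: cv2.resize(f['img'][max(y,0):y+h,x:x+w,::-1],(w*s,h*s),interpolation=cv2.INTER_CUBIC)
cv2.imwrite('pics/c7.png',np.hstack([i(a,340,90,100,140,4),i(w,190,120,200,280,2)]))
E
```

```text
time_s: 15.75
tcp_pos: [0.4698, 0.1379, 0.1743]
tool_rot: [[0.133, 0.991, 0.006], [0.991, -0.133, 0.002], [0.002, 0.006, -1.0]]
contact_force: [0.9, 0.1, -1.3]
gripper_width: 0.0354
grip_force: 40.1
time_s: 16.95
tcp_pos: [0.5342, -0.2563, 0.1686]
tool_rot: [[0.138, 0.99, -0.002], [0.99, -0.138, -0.0], [-0.001, -0.002, -1.0]]
contact_force: [-0.8, -0.2, -1.0]
gripper_width: 0.0351
grip_force: 40.1
time_s: 17.25
tcp_pos: [0.5351, -0.2506, 0.1706]
tool_rot: [[0.131, 0.991, -0.0], [0.991, -0.131, 0.0], [0.0, -0.0, -1.0]]
contact_force: [0.1, -0.6, -0.6]
gripper_width: 0.0355
grip_force: 40.1
[ 0.5352 -0.2513  0.1708] [-0.0009  0.0001  0.0458]
```

View pics/c7.png

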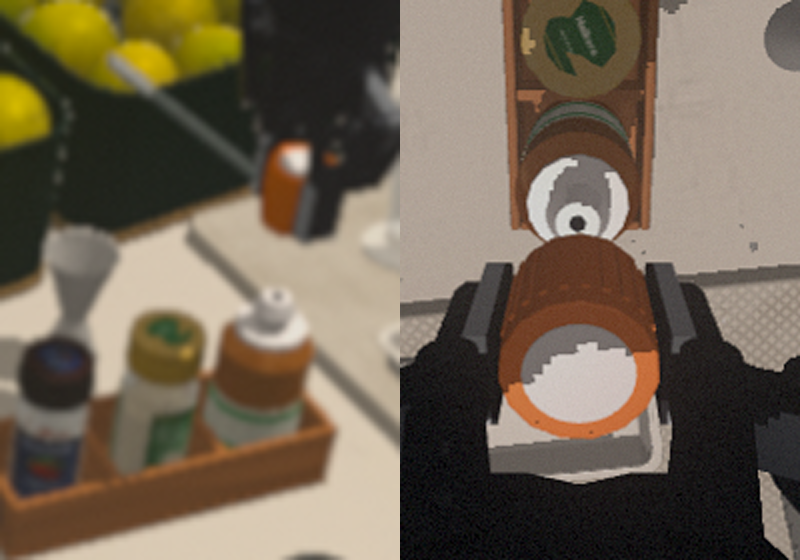

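The wrist view shows the cap gripped square. Its white disc is centred at about (278.7,306), its rim's front edge is at (279.5,237.5) and the stud hole is at (278.7,231.2). The scene view shows the stud at (408.9,163).

```bash
python3 - <<'E'
from h import *
np.set_printoptions(precision=4,suppress=True)
f=load('w7');s=load('s7');R=np.array(robot.observe()['tool_rot']);tcp=np.array([.5352,-.2513,.1708])
L=lambda u,v,z:R.T@(plane(f,u,v,z)-tcp)
h=cv2.cvtColor(f['img'],cv2.COLOR_RGB2HSV);m=np.zeros(h.shape[:2],np.uint8);m[275:345,235:325]=255
w=cv2.inRange(h,(0,0,60),(179,75,255))&m
N,l,st,ce=cv2.connectedComponentsWithStats(w)
for i in range(1,N):
  if st[i,4]>300:
    (x,y),ax,an=cv2.fitEllipse(max(cv2.findContours((l==i).astype(np.uint8),0,1)[0],key=len));print(st[i],(x,y),ax)
print('cap top',L(278.7,306,.2056),'rim front',L(279.5,237.5,.1696),'stud',L(278.75,231.25,.119))
print(tri((f,278.75,231.25),(s,340+(277.5)/4-.5,90+(297.5)/4-.5)))
E
```

```text
[ 251  282   57   50 2229] (279.0264892578125, 306.2381286621094) (48.50580596923828, 56.55412673950195)
[ 235  317   90   28 1121] (279.52667236328125, 331.05206298828125) (29.85605239868164, 95.8610610961914)
cap top [-0.0005 -0.0003 -0.0348] rim front [0.016  0.0001 0.0012] stud [-0.0015 -0.0004  0.0518]
(array([ 0.5349, -0.2524,  0.1183]), [np.float64(0.0006057171539866137), np.float64(0.0006057171539865775)])
```

To row units: 0.02 m is 0.4, -0.0006 m is -0.012.

```bash
echo '{"dx": [-0.012, 0, 0, 0, 0], "dy": [0, 0, 0, 0, 0], "dz": [0.4, 0.4, 0.16, 0, 0], "rz": [0, 0, 0, 0, 0], "finger_gap": [0.025, 0.025, 0.025, 0.025, 0.025]}' | python3 nudge.py && echo '{"dx": [0, 0, 0, 0, 0], "dy": [0, 0, 0, 0, 0], "dz": [0.06, 0.06, 0.04, 0, 0], "rz": [0, 0, 0, 0, 0], "finger_gap": [0.025, 0.025, 0.025, 0.025, 0.025]}' | python3 nudge.py
```

```text
time_s: 17.9
tcp_pos: [0.5355, -0.2525, 0.1232]
tool_rot: [[0.132, 0.991, 0.001], [0.991, -0.132, -0.0], [0.0, 0.001, -1.0]]
contact_force: [0.9, -0.4, -0.9]
gripper_width: 0.0349
grip_force: 40.1
time_s: 18.4
tcp_pos: [0.535, -0.2527, 0.1146]
tool_rot: [[0.133, 0.991, -0.0], [0.991, -0.133, 0.0], [0.0, -0.0, -1.0]]
contact_force: [0.3, 0.5, 0.4]
gripper_width: 0.035
grip_force: 40.1
```

To row units: 0.002 m is 0.04.

```bash
for k in 1; do echo '{"dx": [0, 0, 0, 0], "dy": [0, 0, 0, 0], "dz": [0.04, 0.04, 0, 0], "rz": [0, 0, 0, 0], "finger_gap": [0.025, 0.025, 0.025, 0.025]}' | python3 nudge.py; done; echo '{"dx": [0, 0, 0, 0], "dy": [0, 0, 0, 0], "dz": [0.02, 0.02, 0, 0], "rz": [0, 0, 0, 0], "finger_gap": [0.025, 0.025, 0.025, 0.025]}' | python3 nudge.py
```

```text
time_s: 18.8
tcp_pos: [0.5351, -0.2525, 0.1107]
tool_rot: [[0.132, 0.991, 0.0], [0.991, -0.132, 0.0], [0.0, 0.0, -1.0]]
contact_force: [-0.2, 1.4, 0.5]
gripper_width: 0.0352
grip_force: 40.4
time_s: 19.2
tcp_pos: [0.5355, -0.2525, 0.1094]
tool_rot: [[0.132, 0.991, 0.001], [0.991, -0.132, -0.0], [-0.0, 0.001, -1.0]]
contact_force: [-0.8, 1.4, 7.8]
gripper_width: 0.0349
grip_force: 40.9
```

Catch contact came where expected, at 7.8 N. I'll keep pressing through the click.

To row units: 0.001 m is 0.02.

```bash
echo '{"dx": [0, 0, 0, 0], "dy": [0, 0, 0, 0], "dz": [0.02, 0.02, 0, 0], "rz": [0, 0, 0, 0], "finger_gap": [0.025, 0.025, 0.025, 0.025]}' | python3 nudge.py;echo '{"dx": [0, 0, 0, 0], "dy": [0, 0, 0, 0], "dz": [0.02, 0.02, 0, 0], "rz": [0, 0, 0, 0], "finger_gap": [0.025, 0.025, 0.025, 0.025]}' | python3 nudge.py
```

```text
time_s: 19.6
tcp_pos: [0.5345, -0.2529, 0.106]
tool_rot: [[0.133, 0.991, -0.001], [0.991, -0.133, 0.0], [0.0, -0.001, -1.0]]
contact_force: [0.0, -0.8, -3.1]
gripper_width: 0.0349
grip_force: 40.2
time_s: 20.0
tcp_pos: [0.5348, -0.2527, 0.1044]
tool_rot: [[0.133, 0.991, -0.0], [0.991, -0.133, 0.0], [0.0, -0.0, -1.0]]
contact_force: [-0.6, -1.3, -2.2]
gripper_width: 0.0352
grip_force: 40.2
```

It clicked: the force fell to about −3 N. Next I lower it onto the collar.

To row units: 0.001 m is 0.02.

```bash
echo '{"dx": [0, 0, 0, 0], "dy": [0, 0, 0, 0], "dz": [0.02, 0.02, 0, 0], "rz": [0, 0, 0, 0], "finger_gap": [0.025, 0.025, 0.025, 0.025]}' | python3 nudge.py;echo '{"dx": [0, 0, 0], "dy": [0, 0, 0], "dz": [0.02, 0, 0], "rz": [0, 0, 0], "finger_gap": [0.025, 0.025, 0.025]}' | python3 nudge.py
```

```text
time_s: 20.4
tcp_pos: [0.5352, -0.2527, 0.1028]
tool_rot: [[0.133, 0.991, 0.0], [0.991, -0.133, -0.0], [-0.0, 0.0, -1.0]]
contact_force: [0.4, -0.1, -0.5]
gripper_width: 0.0352
grip_force: 40.2
time_s: 20.7
tcp_pos: [0.5353, -0.2527, 0.1021]
tool_rot: [[0.133, 0.991, 0.001], [0.991, -0.133, -0.0], [-0.0, 0.001, -1.0]]
contact_force: [-0.9, 0.7, 4.7]
gripper_width: 0.0352
grip_force: 40.8
```

To row units: 0.0007 m is 0.014.

```bash
echo '{"dx": [0, 0, 0, 0], "dy": [0, 0, 0, 0], "dz": [0.014, 0, 0, 0], "rz": [0, 0, 0, 0], "finger_gap": [0.025, 0.025, 0.025, 0.025]}' | python3 nudge.py
```

```text
time_s: 21.1
tcp_pos: [0.5354, -0.2528, 0.1021]
tool_rot: [[0.133, 0.991, 0.001], [0.991, -0.133, -0.001], [-0.001, 0.001, -1.0]]
contact_force: [-2.6, 0.7, 10.3]
gripper_width: 0.0353
grip_force: 41.4
```

To row units: 0.0001 m is 0.002.

```bash
echo '{"dx": [0, 0, 0, 0, 0, 0, 0, 0, 0], "dy": [0, 0, 0, 0, 0, 0, 0, 0, 0], "dz": [0.002, 0, 0, 0, 0, 0, 0, 0, 0], "rz": [0, 0, 0, 0, 0, 0, 0, 0, 0], "finger_gap": [0.025, 0.025, 0.025, 0.025, 0.025, 0.025, 0.025, 0.025, 0.025]}' | python3 nudge.py
python3 - <<'E'
from h import *
a=snap('scene','s8');w=snap('wrist','w8')
i=lambda f,x,y,w,h,s: cv2.resize(f['img'][max(y,0):y+h,x:x+w,::-1],(w*s,h*s),interpolation=cv2.INTER_CUBIC)
cv2.imwrite('pics/c8.png',np.hstack([i(a,340,120,100,140,4),i(w,190,120,200,280,2)]))
E
```

```text
time_s: 22.0
tcp_pos: [0.5355, -0.2528, 0.1021]
tool_rot: [[0.133, 0.991, 0.001], [0.991, -0.133, -0.001], [-0.001, 0.001, -1.0]]
contact_force: [-3.5, 0.3, 12.0]
gripper_width: 0.0348
grip_force: 41.5
```

View pics/c8.png

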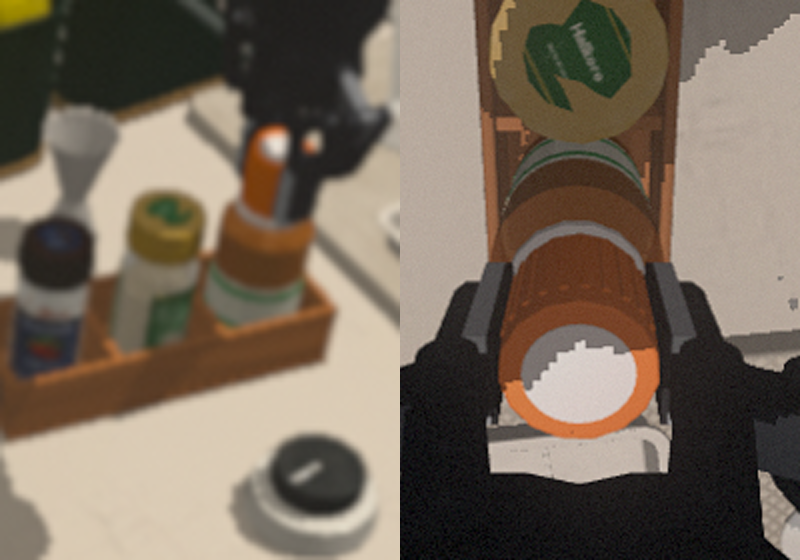

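The cap sits flush on the white collar, square and unmoved in the fingers (its disc is still at about (279,306)), and the press holds steady at 10–12 N. Handing in.

```bash
python3 -c "
from bench import robot, viewer, ticket
print(ticket.finish_job())"
```

```text
the job is handed in; nothing more can be done
None
```

The bottle stands upright on the pad, the cap clicked home onto its collar, and I handed the job in with the fingers still pressing it down at about 12 N; the hand-in returned no verdict.

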